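# Close the drying pot with its loose cover

## Task

Take the loose cover off its sloping rest and close the wide drying pot with it. The pot's collar has one slot, somewhere on the side away from the robot, not exactly where it was last time: look or feel for it, turning the cover lightly until its ear drops into the slot and the flange lies fully home and level on the rim. Work gently (the pot holds fragile samples: no dropping, no bearing down hard), do not shove the pot about, leave the other things alone, and let go of the cover.

Things in the scene. Friction and masses are not known exactly. Their poses are not given: they have to be found in the camera images.
- cover: Round steel cover, 0.3 kg, starting on the rest, leaning 35 degrees, ear up-slope. Origin: centre of the underside of its flange (124 mm across, z 0 to 5 mm), the face that lies on the rim; z out of its top, x to its ear. Plug below, going into the mouth: 100 mm across to z -14 mm, then 95 mm to z -17 mm. Handle on top: black block at the centre, 46 mm (x) by 14 mm (y), z 5 to 37 mm.
- cover_handle (a point): Point in the handle at which to grip it, 31 mm above the cover's origin along the cover's z.
- cover_ear (a point): Point on the underside of the cover's flat ear (14 mm wide in y, 5 mm thick, sticking out beyond the flange to 85 mm from the centre); 71 mm from the cover's origin along its x.
- pot: The wide one of two round steel pots, loose, upright on the bench, 0.95 kg. Origin: centre of its underside; z up. 114 mm across outside, mouth 104 mm (wall 5 mm), rim 95 mm above the bench. A stiff collar, 146 mm across outside and 132 mm inside, stands 9 mm above the rim all round but for one slot for the cover's ear.
- pot_rim (a point): Centre of the pot's mouth at the height of the rim, 95 mm above the pot's origin; the closed cover's origin lies here. The collar's slot, 19 mm wide, lies in the direction of the pot's x axis or up to 24 degrees to either side of it; its exact angle is not measured and must be seen or felt. Elsewhere the ear rests on the collar, 9 mm too high, with the plug already 8 mm in the mouth.
- rest: Fixed plywood rest, 140 mm wide (y). Origin: centre of its foot. Its top slopes 35 degrees, rising towards +x to 107 mm; mid-slope is 64 mm above the origin. Two steel pins, 10 mm thick, 26 mm high, 77 mm apart, stand square to the slope near its low edge and hold the cover's flange.
- beaker: The narrow steel pot, 84 mm across and 90 mm high, open, without fork; leave it. Origin: centre of its underside.
- bottle: Closed amber bottle 60 mm across, 105 mm high; leave it. Origin: centre of its underside.
- brush: Brush 180 mm long lying on the bench; leave it. Origin: its underside; x along the brush.
Mind the look-alikes: they are no part of the job. What is shaped like the cover but orange is not meant. Leave any turquoise look-alike of the rest alone.

How it is judged:
By the outcome, as a careful person would: the job done as asked, in the order asked, and still so for the second after the job is handed in, with the robot touching nothing.
It also fails if it takes over 72 s, if anything falls off the work surface, if the arm or the gripper's body presses on something with over 40 N, if the wrist force passes 120 N, or if a joint passes its speed limit or range.

## Robot

A 7-joint arm with a two-finger parallel gripper is mounted at the origin on the work surface. World frame = base frame: x ahead of the robot, y to its left, z up, the work surface at z = 0. Lengths are in m, angles in rad, forces in N, time in s.
With the tool pointing down it reaches from about 0.425 to 0.925 m from the base axis. Payload 6.8 kg.
Tool frame: the origin (TCP) lies at the very end of the fingers, on their centre line; the grasp point (between the pads) lies 19 mm behind it (grip_point_offset is the distance from the TCP to the grasp point, in m); z points along the fingers, y is the line along which they close (so a half turn about z gives the same grasp; the last joint's range is limited). The gripper opens to 85 mm and grips with 20 to 120 N. Pads are 22 mm wide; open, the fingers measure 114 mm over their backs; the gripper's body (76 mm by 85 mm) begins 54 mm behind the grasp point. The pads swing forward as they close: fully open they stand 13 mm farther back than shut.
Start: joints at [1.093, 0.477, 0.022, 1.555, -0.011, 1.109, -0.083], TCP at [0.244, -0.629, 0.231] pointing down, gripper open.
Joint ranges: [-2.96, 2.96], [-0.34, 2.1], [-1.41, 1.46], [0.24, 2.44], [-1.37, 4.51], [0.17, 1.92], [-2.96, 2.96]. Speed limits (rad/s): [2.39, 2.39, 3.14, 3.14, 3.14, 3.14, 3.14].

## Interface

Orientations are given as a unit quaternion [w, x, y, z].
In Python, from station import * gives the robot as it stands.
- The arm moves only by the tool carry_out, never from a script. Its argument "rows" is text: rows parted by semicolons, each of 4 numbers parted by spaces: the shift along the world's x, y, z in mm, then the turn about the world's z in degrees. In form: dx dy dz yaw; .... A call has 1 to 10 rows; each row shifts and turns the commanded pose from where the row before left it; what a row does not reach is not made up. A row lasts 1/8 s, in which the tool goes at most 62.5 mm and 10.7 degrees, less where a joint would pass 70% of its speed; a pose out of reach is approached as far as the arm can. A call is refused whole if a number of a shift passes 62.5 or a number of a turn 10.7, either way. A call with a gripper value outside its range is refused whole. "claw" is the finger opening in mm, from 0 to 85.4, set as the call begins (left out, the last holds). The fingers move at their own pace and stop on an object; "force" is the grip in N (left out, the last holds). Time passes only in rows, so rows that do not move let the fingers close. It gives the time, the measured TCP pose, the force, the opening and the grip force at its end, in the units of the state.
- get_obs(): the state, without advancing time (a new reading comes with each control period).
- read_camera(name): name is "scene" or "top" or "wrist"; returns a dict with "img" (480x640x3 uint8, blue, green, red), "fov_y" (degrees; the focal length in pixels is half the picture's height over the tangent of half this angle, whatever the lens; pixels are square), "cx", "cy" (the principal point, pixels), "world_to_cam" (4x4, takes a point from world to camera coordinates). Camera axes: x right, y up, looking along -z (the intrinsics and any distortion apply to the point x, -y, -z); pixel columns grow to the right and rows downward; lengths in m; the calibration is good to about 2 mm. A picture is of the moment at which its call begins. There is no depth.
- hand_in(): hands the job in; it is judged then, once.
Trained networks look in the newest picture that a camera, given by its name, has taken for a name from the list of things; names that differ only in an ending like _2 or _b are one class to them, and where a whole thing is asked for, a point or a joint stands for the part that bears it (a point fixed in the world has none). Each returns a list of dicts, best first, with "confidence" (0 to 1); they miss things now and then, are a little off and sometimes report something else, mostly with a low value. They report only what shows in the picture. A call takes as long as a camera call. They do not tell look-alikes from the thing itself.
- recognise(camera, thing): "centre" ([column, row] in pixels, amid what is visible of it).
- outline_of(camera, thing): "pixels" (480x640 bool, what is visible of it) and "centre" ([column, row] in pixels, amid what is visible of it).
- place_of(camera, thing): "centre" ([column, row] in pixels: a listed point, or the origin of a listed thing).
The state is a dict: "t": time; "q": joint angles; "joint_vel": joint speeds; "joint_torque": joint torques, N m; "eef_pos": TCP position; "tool_rot": TCP orientation; "contact_force": force on the tool from outside, world axes, zero at the start; "torque": the same for the moment, N m; "gripper_width": opening from 0.0 (shut) to 1.0 (fully open); "grasp_force": force on a finger pad.
Only numpy, scipy, OpenCV 4.12 (cv2) and the standard library are available. Lean on these libraries where they do the work, as an engineer would, in place of code of your own. Each camera call takes 0.05 s, during which the arm holds its last target. There are 200 camera calls.

## Working session

There is one attempt and no reset: what is moved stays moved. The work goes in short steps, Python scripts to look and compute and a tool call to move; the robot and the scene stay as the last step left them, time stands still between calls to the robot, and variables do not carry over. Pictures are saved under pics/ and viewed, at most 10 in all, crops included, and the job is handed in when it is done.

Besides the shell and the picture viewer there is one more tool, called by a JSON object that holds its "op" and its "data", one argument or row to a line. carry_out: Moves the arm, as the interface text tells. Its arguments: {"type":"object","properties":{"rows":{"type":"string"},"claw":{"type":"number"},"force":{"type":"number"}},"required":["rows"]}

```bash
ls; mkdir -p pics; cat > h.py <<'E'
from station import *
import numpy as np, cv2
def ray(c,px):
    f=c["img"].shape[0]/2/np.tan(np.radians(c["fov_y"])/2)
    T=np.array(c["world_to_cam"]);R=T[:3,:3];o=-R.T@T[:3,3]
    d=R.T@np.array([(px[0]-c["cx"])/f,-(px[1]-c["cy"])/f,-1.]);return o,d/np.linalg.norm(d)
def atz(c,px,z):
    o,d=ray(c,px);return o+d*(z-o[2])/d[2]
def tri(a,b):
    (o1,d1),(o2,d2)=a,b
    s=np.linalg.lstsq(np.c_[d1,-d2],o2-o1,rcond=None)[0]
    p,q=o1+s[0]*d1,o2+s[1]*d2;return (p+q)/2,np.linalg.norm(p-q)
def proj(c,p):
    f=c["img"].shape[0]/2/np.tan(np.radians(c["fov_y"])/2)
    v=np.array(c["world_to_cam"])@np.r_[p,1];return np.array([c["cx"]+f*v[0]/-v[2],c["cy"]-f*v[1]/-v[2]])
E
python3 - <<'E'
from h import *
np.set_printoptions(precision=4,suppress=True)
o=get_obs();print(o)
for n in("scene","top"):
    c=read_camera(n);cv2.imwrite(f"pics/{n}0.png",c["img"]);print(n,{k:v for k,v in c.items() if k!="img"})
    for t in("cover","cover_handle","cover_ear","pot","pot_rim","rest","beaker","bottle"):
        print(t,[(np.round(r["centre"],1),round(r["confidence"],2)) for r in place_of(n,t)])
E
```

```text
pics
{'t': 0.0, 'q': array([ 1.0929,  0.4778,  0.0223,  1.5565, -0.0115,  1.1093, -0.0831]), 'joint_vel': array([ 0.0012, -0.0009,  0.0009,  0.0002,  0.0004, -0.0001, -0.0014]), 'joint_torque': array([ -0.    , -59.6453,   1.6081, -28.1197,   0.0125,   0.0094,
         0.    ]), 'eef_pos': array([ 0.2438, -0.6288,  0.2303]), 'tool_rot': array([-0.0009,  0.983 ,  0.1839, -0.0002]), 'contact_force': array([ 0.9428, -0.7366,  0.6078]), 'torque': array([-0.0244, -0.0075, -0.0122]), 'grasp_force': 0.0, 'gripper_width': 0.9980962663686456}
scene {'fov_y': 52.846718084315995, 'cx': 326.20017290795016, 'cy': 239.73675103349714, 'world_to_cam': array([[ 0.785 ,  0.619 ,  0.0246, -0.3898],
       [-0.3957,  0.4705,  0.7887,  0.1248],
       [ 0.4766, -0.6288,  0.6143, -1.3377],
       [ 0.    ,  0.    ,  0.    ,  1.    ]])}
cover [(array([364. , 196.2]), 0.8), (array([219.8, 265.3]), 0.8)]
cover_handle [(array([358.6, 188.4]), 0.74), (array([220.2, 251.4]), 0.62)]
cover_ear [(array([220.7, 285.1]), 0.96), (array([385. , 187.1]), 0.9)]
pot [(array([320.1, 300.4]), 0.89), (array([369. , 222.9]),
[... 183 characters left out ...]
)]
bottle [(array([439.4, 309.3]), 0.58)]
top {'fov_y': 44.62035450512876, 'cx': 314.074977562439, 'cy': 246.26937333640706, 'world_to_cam': array([[ 0.0032, -1.    , -0.0078, -0.0293],
       [ 0.9978,  0.0027,  0.0664, -0.5227],
       [-0.0664, -0.008 ,  0.9978, -1.2594],
       [ 0.    ,  0.    ,  0.    ,  1.    ]])}
cover [(array([197.7, 281.4]), 0.82), (array([368.6, 346.4]), 0.77)]
cover_handle [(array([367.9, 344.8]), 0.59)]
cover_ear [(array([191.8, 250.4]), 0.81), (array([389.1, 319.9]), 0.71)]
pot [(array([332.1, 239.5]), 0.77)]
pot_rim [(array([334.8, 236.5]), 0.82)]
rest [(array([405. , 152.2]), 0.86)]
beaker [(array([439.7, 275.9]), 0.59)]
bottle [(array([276.7, 145.4]), 0.64)]
```

View pics/scene0.png

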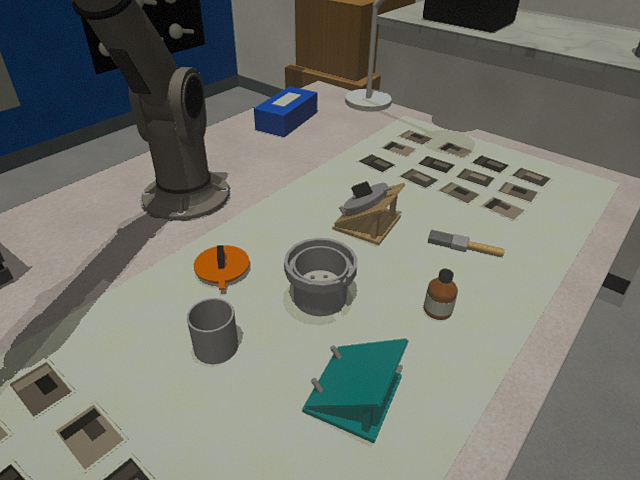

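View pics/top0.png

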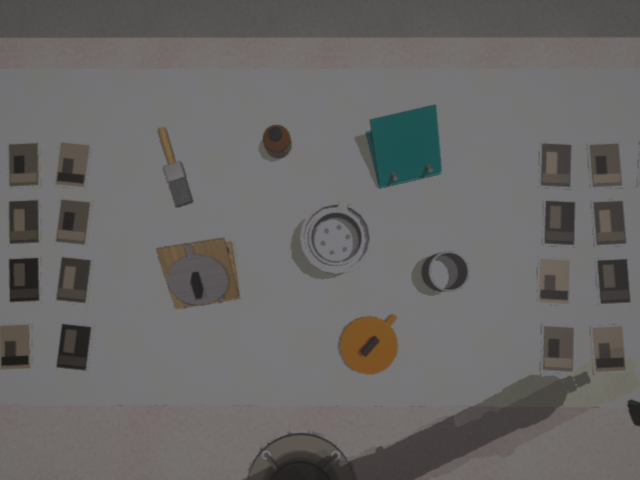

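The true grey cover is at scene (364,196) / top (197,281). The pot is at top (334,238), and its collar has a gap near top (343,206), which is the far side. I'll triangulate these and unwrap the collar.

```bash
cat > m.py <<'E'
from h import *
np.set_printoptions(precision=4,suppress=True)
S=read_camera("scene")
def nets(n,t,near):
    r=[x for x in place_of(n,t) if np.hypot(*(np.array(x["centre"])-near))<50]
    return r[0]["centre"] if r else None
T=read_camera("top")
for t,a,b in(("cover",(364,196),(197,281)),("cover_handle",(360,188),(197,285)),("cover_ear",(385,187),(192,250)),("pot_rim",(318,262),(335,237)),("pot",(320,300),(332,239))):
    p,q=nets("scene",t,a),nets("top",t,b)
    if p is not None and q is not None: print(t,p,q,tri(ray(S,p),ray(T,q)))
    else: print(t,p,q)
g=cv2.cvtColor(T["img"],6)
# black handle in top
m=(g[255:315,165:230]<38).astype(np.uint8);n,l,st,ce=cv2.connectedComponentsWithStats(m)
for i in range(1,n):
    if st[i,4]>20:
        ys,xs=np.nonzero(l==i);print("dark",st[i],ce[i]+[165,255],cv2.minAreaRect(np.c_[xs,ys].astype(np.float32)))
cv2.imwrite("pics/cropA.png",np.hstack([cv2.resize(T["img"][190:290,285:385],(400,400),interpolation=2)*1,cv2.resize(T["img"][230:330,150:250],(400,400),interpolation=2)]))
cv2.imwrite("pics/cropB.png",np.hstack([cv2.resize(S["img"][225:325,270:370],(400,400),interpolation=2),cv2.resize(S["img"][160:260,320:420],(400,400),interpolation=2)]))
E
python3 m.py
```

```text
cover [363.9, 198.9] [202.1, 279.7] (array([0.45  , 0.2055, 0.0741]), np.float64(0.0033447797168052653))
cover_handle None None
cover_ear [387.4, 188.2] [192.3, 250.6] (array([0.5073, 0.2159, 0.1236]), np.float64(0.0024385270000984206))
pot_rim [319.6, 262.0] None
pot [320.2, 298.2] [335.5, 239.9] (array([ 0.5387, -0.0748, -0.0023]), np.float64(0.000833087926748896))
dark [ 27  18  10  24 164] [196.5915 284.6463] ((31.537734985351562, 29.63207244873047), (23.76337432861328, 7.829551696777344), 74.05460357666016)
```

View pics/cropA.png

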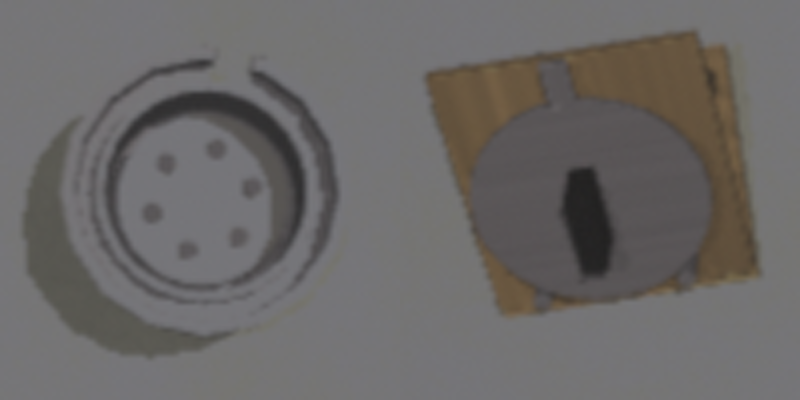

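```bash
cat > f.py <<'E'
from h import *
from scipy.optimize import least_squares
np.set_printoptions(precision=4,suppress=True)
S=read_camera("scene");T=read_camera("top")
a=np.radians(35)
def pts(p):
    y=p[3];ux=np.array([np.cos(a)*np.cos(y),np.cos(a)*np.sin(y),np.sin(a)]);n=np.array([-np.sin(a)*np.cos(y),-np.sin(a)*np.sin(y),np.cos(a)])
    C=p[:3];return C,C+.071*ux,C+.031*n
obs=[(S,0,(364,197.5)),(S,1,(386.2,187.6)),(S,2,(358.6,188.4)),(T,0,(200,280.5)),(T,1,(192.,250.5)),(T,2,(197,284))]
f=lambda p:np.concatenate([proj(c,pts(p)[i])-np.array(o) for c,i,o in obs])
r=least_squares(f,[.45,.2055,.08,.17],loss="soft_l1");print(r.x,np.degrees(r.x[3]),r.fun.round(1));print(pts(r.x))
P=atz(T,(336.25,237.5),.095);print("rim from top",P,"proj in scene",proj(S,P))
tr=[x["centre"] for x in place_of("scene","pot_rim")];print(tr)
for q in((213,62),(252,70),(232,65)):
    s=atz(T,(285+q[0]/4,190+q[1]/4),.104);d=s-P;print(q,s,np.hypot(*d[:2]),np.degrees(np.arctan2(d[1],d[0])))
E
python3 f.py
```

```text
[0.4493 0.2096 0.0763 0.1342] 7.690249707484058 [ 0.  -0.1  0.6  2.7 -0.2 -1.7 -0.6 -1.1 -0.1 -0.   0.9  3.9]
(array([0.4493, 0.2096, 0.0763]), array([0.507 , 0.2174, 0.117 ]), array([0.4317, 0.2072, 0.1017]))
rim from top [ 0.5357 -0.0738  0.095 ] proj in scene [319.9874 262.9449]
[]
(213, 62) [ 0.6006 -0.0776  0.104 ] 0.06496671699631897 -3.328300318731377
(252, 70) [ 0.5965 -0.0975  0.104 ] 0.06523567950758186 -21.282632495757234
(232, 65) [ 0.5991 -0.0873  0.104 ] 0.06475202078932427 -12.00820523991238
```

{"op": "carry_out", "data": {
  "rows": "40 40 5 -1;50 55 5 -2;50 60 0 -2;50 60 0 -2;40 60 0 -2;20 60 0 -2;0 60 0 -1;0 60 0 0;0 60 0 0;0 60 0 0",
  "claw": 85
}}

```text
t: 2.9
eef_pos: [0.4603, -0.094, 0.2409]
tool_rot: [0.0, 0.997, 0.08, 0.001]
contact_force: [1.3, 0.1, 0.5]
gripper_width: 0.997
grasp_force: 0.0
```

{"op": "carry_out", "data": {
  "rows": "0 60 0 0;-10 60 0 0;-20 60 0 0;-25 50 0 0;-10 30 0 0;0 0 0 0;0 0 0 0"
}}

```text
t: 3.78
eef_pos: [0.3959, 0.1626, 0.2405]
tool_rot: [0.0, 0.997, 0.08, 0.0]
contact_force: [1.6, -0.0, -0.4]
gripper_width: 0.997
grasp_force: 0.0
```

```bash
cat > w.py <<'E'
import sys
from h import *
np.set_printoptions(precision=4,suppress=True)
o=get_obs();print(o["eef_pos"],o["t"])
c=read_camera("wrist");cv2.imwrite(f"pics/{sys.argv[1]}.png",c["img"]);np.save("w2c.npy",{k:v for k,v in c.items()},allow_pickle=True)
print(c["fov_y"],c["cx"],c["cy"])
for t in("cover","cover_handle","cover_ear","pot_rim"):print(t,[(np.round(r["centre"],1),round(r["confidence"],2)) for r in place_of("wrist",t)])
for q in([.4317,.2072,.1017],[.4493,.2096,.0763],[.507,.2174,.117]):print(proj(c,np.array(q)))
E
python3 w.py w1
```

```text
[0.3959 0.1626 0.2405] 3.775
65.7335829263162 322.7661374942187 239.63511614921498
cover [(array([580.8, 315.3]), 0.83), (array([270.9, 145.7]), 0.6)]
cover_handle [(array([599.2, 335.2]), 0.65), (array([267.2, 173.7]), 0.59)]
cover_ear [(array([256.2,  53.1]), 0.93)]
pot_rim []
[272.8041 169.947 ]
[276.419  142.8172]
[267.5346  55.0048]
```

View pics/w1.png

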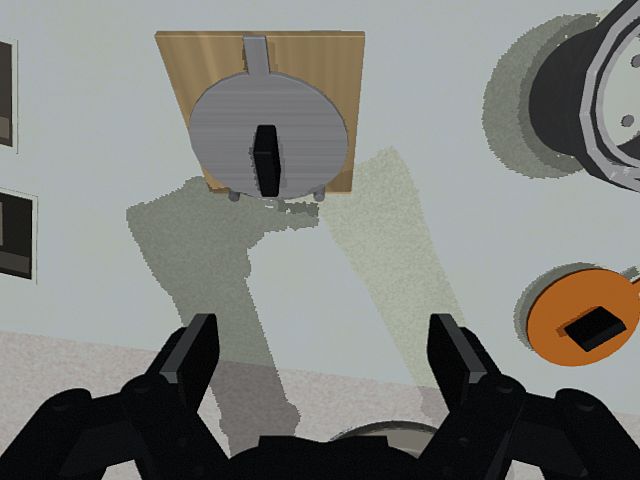

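The true cover is at wrist (268,140). Its handle spans (255–280, 125–196), the ear is at (256,53), and the rest's edges are square to the tool. I'll refit with this view included.

```bash
cat >> f.py <<'E'
print("---")
W=np.load("w2c.npy",allow_pickle=True).item()
obs+=[(W,0,(270.9,145.7)),(W,1,(256.2,53.1)),(W,2,(267.2,173.7))]
r=least_squares(f,[.45,.2055,.08,.17],loss="soft_l1");print(r.x,np.degrees(r.x[3]),r.fun.round(1));print(pts(r.x)[2])
g=cv2.cvtColor(W["img"],6)
# project handle corners for comparison
y=r.x[3];ux,n=(pts(r.x)[1]-r.x[:3])/.071,(pts(r.x)[2]-r.x[:3])/.031;uy=np.cross(n,ux)
for h in(.037,.005):print(h,[proj(W,r.x[:3]+n*h+ux*sx*.023+uy*sy*.007).round(0) for sx,sy in((1,1),(1,-1),(-1,-1),(-1,1))])
E
python3 f.py | sed -n '/---/,$p'
```

```text
---
[0.4474 0.2135 0.0783 0.1792] 10.268281167352171 [ 0.3 -1.6  1.3  0.6 -0.1 -3.1 -2.6 -0.2 -3.5  1.1 -0.8  4.8  0.1 -1.
  0.5  3.7  0.9 -1.6]
[0.4299 0.2103 0.1037]
0.037 [array([253., 154.]), array([273., 153.]), array([280., 199.]), array([263., 199.])]
0.005 [array([257., 125.]), array([276., 124.]), array([282., 170.]), array([266., 171.])]
```

{"op": "carry_out", "data": {
  "rows": "15 22 -20 1;19 25 -35 0;0 0 -40 0;0 0 -20 0;0 0 -10 0;0 0 0 0;0 0 0 0"
}}

```text
t: 5.05
eef_pos: [0.4303, 0.2107, 0.1164]
tool_rot: [-0.0, 0.996, 0.089, 0.001]
contact_force: [-0.5, 0.5, -0.1]
gripper_width: 0.995
grasp_force: 0.0
```

{"op": "carry_out", "data": {
  "rows": "0 0 -15 0;0 0 -10 0;0 0 -4 0;0 0 0 0;0 0 0 0"
}}

```text
t: 5.68
eef_pos: [0.4298, 0.2105, 0.0867]
tool_rot: [-0.0, 0.996, 0.089, 0.0]
contact_force: [-0.8, -0.5, -0.0]
gripper_width: 0.999
grasp_force: 0.0
```

{"op": "carry_out", "data": {
  "rows": "0 0 0 0;0 0 0 0;0 0 0 0;0 0 0 0;0 0 0 0;0 0 0 0;0 0 0 0;0 0 0 0",
  "claw": 8,
  "force": 25
}}

```text
t: 6.68
eef_pos: [0.4296, 0.2105, 0.0866]
tool_rot: [-0.0, 0.996, 0.089, 0.0]
contact_force: [-2.0, 0.5, 3.3]
gripper_width: 0.157
grasp_force: 25.8
```

{"op": "carry_out", "data": {
  "rows": "0 0 4 0;0 0 10 0;0 0 20 0;0 0 35 0;0 0 45 0;0 0 45 0;0 0 20 0;0 0 0 0;0 0 0 0"
}}

```text
t: 7.8
eef_pos: [0.4288, 0.2097, 0.2644]
tool_rot: [0.0, 0.996, 0.089, -0.001]
contact_force: [0.9, 0.7, -3.7]
gripper_width: 0.157
grasp_force: 24.8
```

```bash
python3 w.py w2; python3 -c "
from h import *
c=read_camera('scene');i=cv2.resize(c['img'][60:300,240:560],(800,600));cv2.imwrite('pics/s2.png',i)
print(get_obs()['contact_force'],[ (r['centre'],r['confidence']) for r in place_of('scene','cover_ear')],[ (r['centre'],r['confidence']) for r in place_of('scene','cover')])"
```

```text
[0.4288 0.2097 0.2644] 7.8
65.7335829263162 322.7661374942187 239.63511614921498
cover [(array([592.9, 341.1]), 0.96)]
cover_handle [(array([325.4, 333.7]), 0.8), (array([606.4, 355.6]), 0.62)]
cover_ear [(array([327.7, 134.2]), 0.88)]
pot_rim []
[327.2805 212.8973]
[327.8849 186.2811]
[332.3609 119.0631]
[ 1.18926915  0.10646038 -3.00636469] [([221.8, 283.6], 0.8), ([395.9, 121.6], 0.77)] [([370.5, 134.3], 0.76), ([221.6, 265.7], 0.67)]
```

View pics/s2.png

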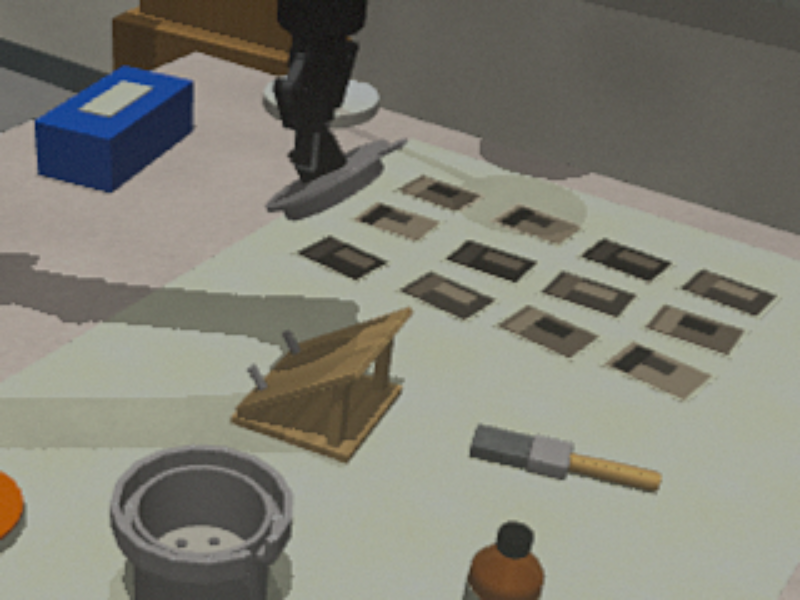

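The cover is held, still leaning about 35° with its ear towards +x, and the rest is undisturbed at crop (320,390). The pads won't let it swing level on their own, so I'll roll it level gently on bare bench to the left of the rest.

{"op": "carry_out", "data": {
  "rows": "0 40 0 0;0 50 0 0;0 50 -10 0;0 25 -40 0;0 0 -50 0;0 0 -50 0;0 0 -30 0;0 0 -15 0;0 0 0 0;0 0 0 0",
  "force": 20
}}

```text
t: 9.45
eef_pos: [0.4305, 0.3763, 0.0719]
tool_rot: [-0.001, 0.996, 0.089, 0.001]
contact_force: [-0.0, -0.3, -3.8]
gripper_width: 0.162
grasp_force: 24.5
```

{"op": "carry_out", "data": {
  "rows": "0 0 -10 0;0 0 -6 0;0 0 -3 0;0 0 -2 0;0 0 -2 0;0 0 0 0"
}}

```text
t: 10.2
eef_pos: [0.431, 0.3758, 0.049]
tool_rot: [-0.0, 0.996, 0.089, 0.001]
contact_force: [0.4, -2.1, 7.2]
gripper_width: 0.16
grasp_force: 26.2
```

{"op": "carry_out", "data": {
  "rows": "5.6 1 -1 0;5.6 1 -1.7 0;5.3 1 -2.2 0;0 0 0 0"
}}

```text
t: 10.7
eef_pos: [0.4476, 0.3787, 0.043]
tool_rot: [-0.0, 0.996, 0.088, 0.001]
contact_force: [3.2, -1.1, 4.4]
gripper_width: 0.159
grasp_force: 25.6
```

{"op": "carry_out", "data": {
  "rows": "5.2 0.9 -2.7 0;4.8 0.8 -3.2 0;4.6 0.8 -3.5 0;0 0 0 0"
}}

```text
t: 11.2
eef_pos: [0.4614, 0.3811, 0.033]
tool_rot: [-0.0, 0.996, 0.089, 0.0]
contact_force: [2.6, 0.1, 1.4]
gripper_width: 0.158
grasp_force: 25.5
```

{"op": "carry_out", "data": {
  "rows": "2 0.4 -2 0;2 0.3 -1 0;0 0 -1 0;0 0 0 0"
}}

```text
t: 11.7
eef_pos: [0.4645, 0.3817, 0.0298]
tool_rot: [0.0, 0.996, 0.089, -0.0]
contact_force: [-0.4, -3.2, 10.5]
gripper_width: 0.153
grasp_force: 26.9
```

{"op": "carry_out", "data": {
  "rows": "0 0 1 0;0 0 0 0;0 0 0 0",
  "claw": 40
}}

```text
t: 12.08
eef_pos: [0.4642, 0.3816, 0.0298]
tool_rot: [0.0, 0.996, 0.089, -0.0]
contact_force: [-0.3, -0.2, 0.2]
gripper_width: 0.466
grasp_force: 0.0
```

```bash
python3 w.py w3
```

```text
[0.4642 0.3816 0.0298] 12.075
65.7335829263162 322.7661374942187 239.63511614921498
cover [(array([323.9, 303.8]), 0.85)]
cover_handle [(array([325. , 336.3]), 0.9)]
cover_ear [(array([322.2, 143.2]), 0.61)]
pot_rim []
[863.8561 617.951 ]
[791.9281 495.6995]
[1165.0231  486.4846]
```

View pics/w3.png

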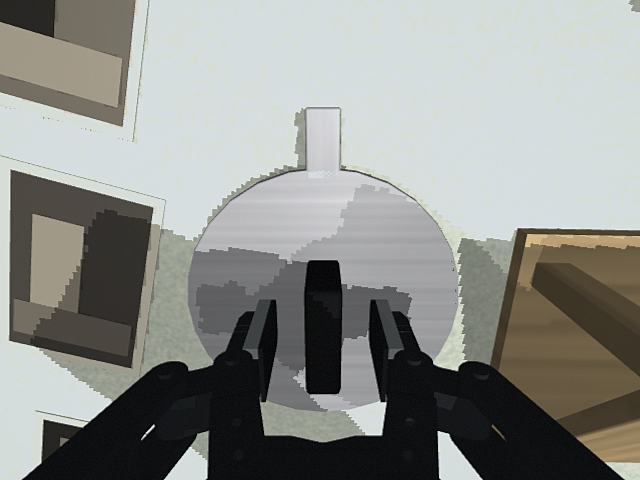

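```bash
python3 - <<'E'
from h import *
W=np.load("w2c.npy",allow_pickle=True).item();o=get_obs();q=o["tool_rot"];y=2*np.arctan2(q[2],q[1]);d=np.array([np.cos(y),np.sin(y)])
print(np.degrees(y),o["eef_pos"])
for px,r in(((323,107),.085),((323,168),.062)):print(atz(W,px,.022)[:2]-r*d-o["eef_pos"][:2])
a,b=atz(W,(188,290),.022),atz(W,(457,290),.022);print((a+b)[:2]/2-o["eef_pos"][:2],np.linalg.norm(a-b))
for z,row in((.054,262),(.054,393),(.022,262)):print(z,(atz(W,(323,row),z)[:2]-o["eef_pos"][:2])@d)
E
```

```text
10.186850965658653 [0.46462514 0.38159592 0.03010198]
[0.00024352 0.00082983]
[0.00029721 0.00082267]
[0.00797374 0.00241519] 0.12035487127904303
0.054 0.03517734962212131
0.054 -0.02027103366611769
0.022 0.021825298486695552
```

The cover lies level on the bench with its ear at wrist (323,107–170), and its handle is centred between the pads within about 1 mm. I'll regrip, lift, and view the pot from beside it.

{"op": "carry_out", "data": {
  "rows": "0 0 0 0;0 0 0 0;0 0 0 0;0 0 0 0;0 0 0 0",
  "claw": 8,
  "force": 25
}}

```text
t: 12.95
eef_pos: [0.4647, 0.3817, 0.0303]
tool_rot: [-0.0, 0.996, 0.089, 0.0]
contact_force: [0.1, 0.7, 0.2]
gripper_width: 0.154
grasp_force: 26.4
```

{"op": "carry_out", "data": {
  "rows": "0 0 5 0;0 0 20 0;0 0 40 0;0 0 55 0;0 0 55 0;0 -30 50 0;0 -50 35 0;0 -55 10 0;0 -55 0 0;0 -45 0 0"
}}

```text
t: 14.2
eef_pos: [0.464, 0.1442, 0.3014]
tool_rot: [0.0, 0.996, 0.088, 0.001]
contact_force: [0.9, 0.5, -3.1]
gripper_width: 0.16
grasp_force: 25.8
```

{"op": "carry_out", "data": {
  "rows": "0 -35 0 -5;0 -12 0 -5;0 0 0 -5;0 0 0 -5;0 0 0 0;0 0 0 0"
}}

```text
t: 14.95
eef_pos: [0.4644, 0.0997, 0.3007]
tool_rot: [0.0, 0.996, -0.085, 0.0]
contact_force: [0.1, 0.0, -3.4]
gripper_width: 0.158
grasp_force: 25.8
```

```bash
python3 w.py w4; python3 -c "
from h import *
W=np.load('w2c.npy',allow_pickle=True).item();print(proj(W,np.array([.5357,-.0738,.095])),proj(W,np.array([.5991,-.0873,.104])),[proj(W,np.array([.5357+.073*np.cos(a),-.0738+.073*np.sin(a),.104])).round() for a in np.arange(0,6.2,np.pi/4)])"
```

```text
[0.4644 0.0997 0.3007] 14.95
65.7335829263162 322.7661374942187 239.63511614921498
cover [(array([538.5, 276.9]), 0.91), (array([322.4, 302.1]), 0.6)]
cover_handle [(array([547.9, 287. ]), 0.84), (array([323.8, 338.8]), 0.71)]
cover_ear [(array([575.6, 233.1]), 0.72), (array([323.9, 140.2]), 0.56), (array([506.6,  94.8]), 0.29)]
pot_rim [(array([507.3,  96.7]), 0.71)]
[221.749  255.1099]
[221.4796 230.8589]
[184.2238 185.0175]
[506.6313943   92.09621982] [528.61832516   3.38952463] [array([511.,  -7.]), array([447.,  36.]), array([425., 107.]), array([454., 163.]), array([512., 177.]), array([571., 143.]), array([600.,  76.]), array([577.,  11.])]
```

View pics/w4.png

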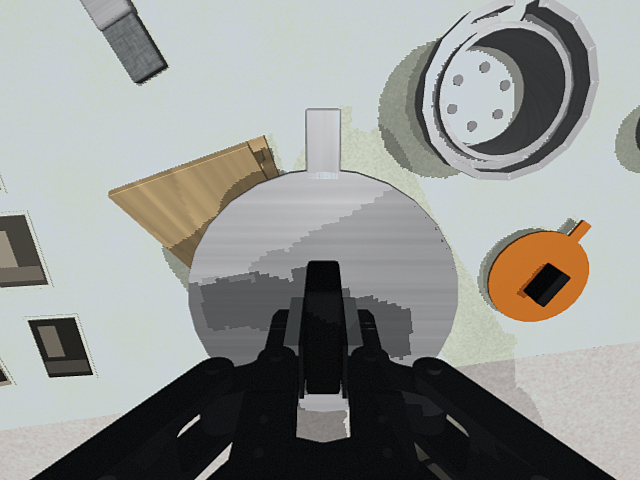

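The pot sits within about 1–2 mm of my estimate: collar edges are seen at columns 418–600 with the bottom at row 180, against predicted 425–600 and 177. The slot opening is near (525,8), and I had predicted (528,3). I'll go above it and hover.

{"op": "carry_out", "data": {
  "rows": "15 -35 0 -2.3;25 -50 0 0;20 -50 0 0;10.5 -38 -20 0;0 0 -45 0;0 0 -45 0;0 0 -30 0;0 0 -15 0;0 0 0 0;0 0 0 0"
}}

```text
t: 16.45
eef_pos: [0.5364, -0.0734, 0.1466]
tool_rot: [-0.0, 0.994, -0.105, 0.001]
contact_force: [-0.7, -0.2, -2.5]
gripper_width: 0.162
grasp_force: 25.8
```

```bash
python3 - <<'E'
from h import *
o=get_obs();q=o["tool_rot"];print(o["t"],o["eef_pos"],np.degrees(2*np.arctan2(q[2],q[1])),o["contact_force"],o["torque"])
T=read_camera("top");S=read_camera("scene")
cv2.imwrite("pics/hov.png",np.hstack([cv2.resize(T["img"][190:290,285:385],(400,400)),cv2.resize(S["img"][205:325,260:380],(400,400))]))
E
```

```text
16.45 [ 0.53635195 -0.0734204   0.14655384] -12.105976215464532 [-0.73695813 -0.20786761 -2.49594893] [-0.02048529  0.03028052 -0.04006996]
```

View pics/hov.png

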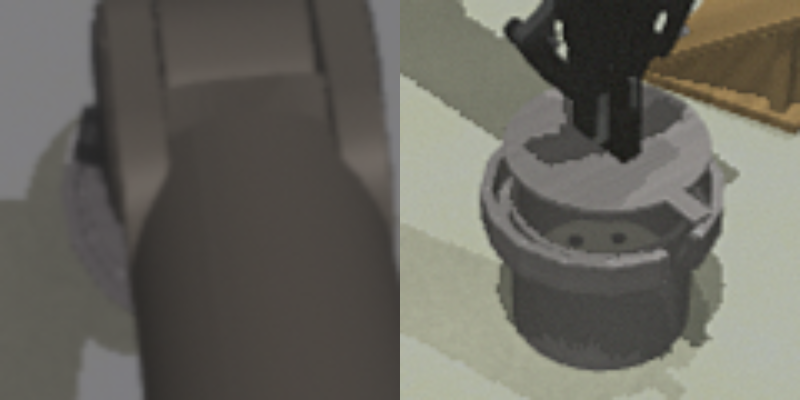

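The cover hovers concentric over the mouth, with its ear pointing over the slot at the right of the scene crop (690,215). I'll lower it gently.

{"op": "carry_out", "data": {
  "rows": "-1 -0.5 -10 0;0 0 -6 0;0 0 -3 0;0 0 -3 0;0 0 0 0"
}}

```text
t: 17.18
eef_pos: [0.5341, -0.0739, 0.123]
tool_rot: [-0.0, 0.994, -0.105, -0.0]
contact_force: [0.1, -0.3, -3.4]
gripper_width: 0.155
grasp_force: 25.8
```

{"op": "carry_out", "data": {
  "rows": "0.5 0 -2 0;0 0 -2 0;0 0 -1 0;0 0 0 0"
}}

```text
t: 17.68
eef_pos: [0.5346, -0.0739, 0.1181]
tool_rot: [-0.0, 0.994, -0.106, -0.0]
contact_force: [0.0, 0.4, -3.6]
gripper_width: 0.157
grasp_force: 25.8
```

{"op": "carry_out", "data": {
  "rows": "0 0 -1 0;0 0 -1 0;0 0 -1 0;0 0 0 0"
}}

```text
t: 18.18
eef_pos: [0.5346, -0.0739, 0.1151]
tool_rot: [0.0, 0.994, -0.106, -0.0]
contact_force: [0.9, 0.2, -4.0]
gripper_width: 0.158
grasp_force: 25.9
```

{"op": "carry_out", "data": {
  "rows": "0 0 -2 0;0 0 -2 0;0 0 -1 0;0 0 0 0"
}}

```text
t: 18.68
eef_pos: [0.5346, -0.0739, 0.1101]
tool_rot: [0.0, 0.994, -0.105, -0.0]
contact_force: [0.9, -0.6, -4.3]
gripper_width: 0.153
grasp_force: 25.9
```

{"op": "carry_out", "data": {
  "rows": "0 0 -0.8 0;0 0 -0.6 0;0 0 -0.5 0;0 0 0 0"
}}

```text
t: 19.18
eef_pos: [0.5347, -0.0739, 0.1083]
tool_rot: [0.0, 0.994, -0.106, 0.0]
contact_force: [0.5, -0.4, -3.3]
gripper_width: 0.156
grasp_force: 25.8
```

Expected home height is 0.1082 m. A little further, until light contact.

{"op": "carry_out", "data": {
  "rows": "0 0 -0.4 0;0 0 -0.4 0;0 0 0 0"
}}

```text
t: 19.55
eef_pos: [0.5347, -0.0739, 0.1082]
tool_rot: [0.0, 0.994, -0.106, 0.0]
contact_force: [-2.9, -1.1, 5.9]
gripper_width: 0.158
grasp_force: 27.1
```

Contact came at exactly the home height. I'll release and retreat.

{"op": "carry_out", "data": {
  "rows": "0 0 0.4 0;0 0 0 0;0 0 0 0;0 0 0 0;0 0 0 0",
  "claw": 50
}}

```text
t: 20.18
eef_pos: [0.5347, -0.0739, 0.1079]
tool_rot: [0.0, 0.994, -0.106, 0.0]
contact_force: [-0.7, -0.3, -0.9]
gripper_width: 0.583
grasp_force: 0.0
```

{"op": "carry_out", "data": {
  "rows": "0 0 5 0;0 0 15 0;0 0 30 0;0 0 40 0;0 0 40 0;-20 0 30 0;-50 0 0 0;-20 0 0 0;0 0 0 0;0 0 0 0"
}}

```text
t: 21.42
eef_pos: [0.4457, -0.0738, 0.2687]
tool_rot: [-0.0, 0.994, -0.105, 0.001]
contact_force: [1.0, 0.5, 0.5]
gripper_width: 0.588
grasp_force: 0.0
```

```bash
python3 w.py w5; python3 - <<'E'
from h import *
S=read_camera("scene");W=read_camera("wrist")
cv2.imwrite("pics/end.png",np.hstack([cv2.resize(S["img"][205:325,260:380],(400,400)),cv2.resize(W["img"],(400,400))]))
E
```

```text
[ 0.4457 -0.0738  0.2687] 21.425
65.7335829263162 322.7661374942187 239.63511614921498
cover [(array([408.1, 293.9]), 0.77), (array([300.5, 106. ]), 0.63)]
cover_handle [(array([410.1, 305.3]), 0.88), (array([297.1, 105.1]), 0.78)]
cover_ear [(array([442.4, 247. ]), 0.67), (array([297.8,   2.6]), 0.6)]
pot_rim []
[ 29.751  290.2589]
[ 38.6123 262.9502]
[-37.7713 220.5057]
```

View pics/end.png

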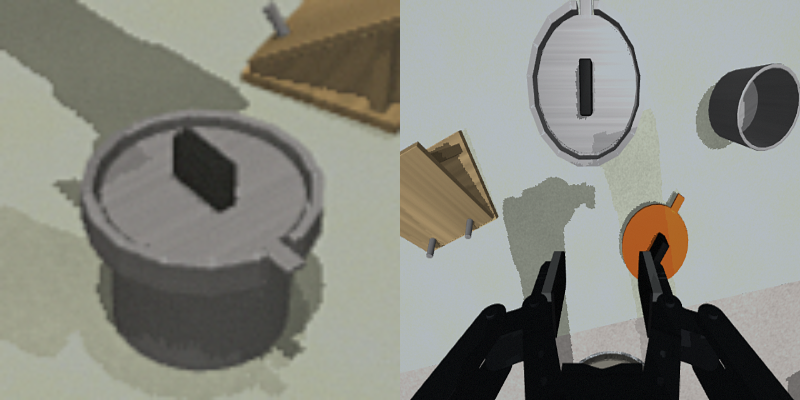

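The cover sits level inside the collar with its ear in the slot (scene crop (285,250)). The gripper is clear and the pot hasn't moved, so I'm handing in.

```bash
python3 -c "
from station import *
print(hand_in())"
```

```text
the job is handed in; nothing more can be done
None
```

The job is handed in: the cover is on the pot with its ear in the slot and its flange level on the rim. The last force reading before release was about 6 N, the gripper has let go and is clear, and the clock stood at about 21 s of the 72 s allowed.

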